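# Slide the red sample block to the pick-up corner of the sorting tray

### The job

Bring the red sample block to the tray corner marked with the green dot, sliding the blocks over the tray floor one at a time: first slide the block that stands in the marked corner sideways into the empty corner, then slide the red block into the corner it has left. Do not lift any block out of the tray, leave the third block where it is, and let go at the end.

Things in the scene. Friction and masses are not known exactly. Their poses are not given: they have to be found in the camera images.
- red_cap (a point): red block, 68x68x16 mm, round corners, 0.15 kg, in the tray; a vial (15 mm wide, white cap) fixed upright in its middle is its handle, 34 mm tall above the block. This point: middle of the cap, 30 mm above the block's upper face, 50 mm above the bench. z up, x and y along its sides. Starts diagonally across from the empty place.
- blue_cap (a point): blue block, 68x68x16 mm, round corners, 0.15 kg, in the tray; a vial (15 mm wide, white cap) fixed upright in its middle is its handle, 34 mm tall above the block. This point: middle of the cap, 30 mm above the block's upper face, 50 mm above the bench. z up, x and y along its sides. Starts beside the empty place, either at the green dot or diagonally across from it.
- yellow_cap (a point): yellow block, 68x68x16 mm, round corners, 0.15 kg, in the tray; a vial (15 mm wide, black cap) fixed upright in its middle is its handle, 34 mm tall above the block. This point: middle of the cap, 30 mm above the block's upper face, 50 mm above the bench. z up, x and y along its sides. Starts beside the empty place, either at the green dot or diagonally across from it.
- green_dot_mark (a point): green dot, 17 mm wide, on a rim corner of the fixed square tray. Floor 4 mm thick, inside 148x148 mm = 2x2 places of 74 mm, no walls between, 6 mm play; rim 20 mm wide, 14 mm high. Three places hold a block, one is empty. This point: dot's top, 17 mm above the bench, on the tray's diagonal, 119 mm from its centre, 66 mm from the marked place's middle. z up, x and y along the tray's sides.
Mind the look-alikes: they are no part of the job. There is more than one size of the part that bears red_cap; the job needs the smaller.

How it is judged (in metres and radians):
On the way:
1. the block that stood in the marked corner has been slid into the empty corner, the red block still in its place (horizontal distance between each of blue_cap, yellow_cap and green_dot_mark above 0.112 m and distance of red_cap from where it was at the start of the episode below 0.025 m), for 0.2 s.
At the end, for the whole second after the job is handed in: The red block lies in the marked corner (within about 15 mm of its place), the block that was there lies in the corner that was empty (within about 20 mm), the third block is within 20 mm of where it was; all lie flat on the tray floor (horizontal distance between red_cap and green_dot_mark below 0.081 m and ((distance of blue_cap from where it was at the start of the episode below 0.02 m and horizontal distance between yellow_cap and blue_cap below 0.094 m and horizontal distance between yellow_cap and red_cap below 0.094 m) or (distance of yellow_cap from where it was at the start of the episode below 0.02 m and horizontal distance between blue_cap and yellow_cap below 0.094 m and horizontal distance between blue_cap and red_cap below 0.094 m)) and height (world z) of each of red_cap, blue_cap, yellow_cap below 0.058 m and angle between each of red_cap, blue_cap, yellow_cap's own z axis and vertical below 0.1 rad); the robot touches nothing.
It fails at once if a block is lifted more than 12 mm off the tray floor (height (world z) of any of red_cap, blue_cap, yellow_cap above 0.062 m).
It also fails if it takes over 42 s, if anything falls off the work surface, if the arm or the gripper's body presses on something with over 40 N, if the wrist force passes 120 N, or if a joint passes its speed limit or range.

### The arm

A 6-joint arm with a two-finger parallel gripper is mounted at the origin on a cart in front of the work surface, level with it; the furniture and walls round the work are solid. World frame = base frame: x ahead of the robot, y to its left, z up, the work surface at z = 0. Lengths are in m, angles in degrees, forces in N, time in s.
With the tool pointing down it reaches from about 0.4 to 0.825 m from the base axis. Payload 7 kg.
Tool frame: the origin (TCP) lies at the very end of the fingers, on their centre line; the grasp point (between the pads) lies 19 mm behind it; z points along the fingers, y is the line along which they close (so a half turn about z gives the same grasp; the last joint's range is limited). The gripper opens to 88 mm and grips with 3 to 60 N. Pads are 19 mm wide; open, the fingers measure 130 mm over their backs; the gripper's body (78 mm by 193 mm) begins 47 mm behind the grasp point.
Start: joints at [-46.805, 20.546, 0.682, 0, -70.136, -16.507], TCP at [0.303, -0.603, 0.227] pointing down, gripper open.
Joint ranges: [-176.03, 176.03], [-82.01, 121.73], [-58.28, 71.71], [-173.87, 95.51], [-174.79, -0.11], [-173.66, 173.66]. Speed limits (degrees/s): [136.94, 136.94, 172.46, 180, 180, 180].

### API

Orientations are given as [roll, pitch, yaw] about the fixed x, y, z axes, in that order (R = Rz(yaw) Ry(pitch) Rx(roll)).
In Python, from plant import get_state, capture, close_job, regions_of gives the robot as it stands.
- The arm moves only by the tool jog_arm, never from a script. Its argument "moves" is a list of rows, each a list of 3 entries, a list of its own where there are three numbers: the shift along the tool's x, y, z in cm, then the turn about the tool's z in degrees, then the finger opening in cm, from 0 to 8.76. A call has 1 to 12 rows; each row shifts and turns the commanded pose from where the row before left it, along the tool's axes as they then stand; what a row does not reach is not made up. A row lasts 1/8 s, in which the tool goes at most 62.5 mm and 10.7 degrees, less where a joint would pass 70% of its speed; a pose out of reach is approached as far as the arm can. A call is refused whole if a number of a shift passes 6.25 or a number of a turn 10.7, either way. A call with a gripper value outside its range is refused whole. The fingers move at their own pace and stop on an object; "newtons" is the grip in N (left out, the last holds). Time passes only in rows, so rows that do not move let the fingers close. It gives the time, the measured TCP pose, the force, the opening and the grip force at its end, in the units of the state.
- get_state(): the state, without advancing time (a new reading comes with each control period).
- capture(name): name is "side" or "top" or "wrist"; returns a dict with "pixels" (400x640x3 uint8, blue, green, red), "mtx" (3x3 intrinsics, pixels), "world_from_camera" (4x4, takes a point from camera to world coordinates); the wrist camera has in their place "hand_eye" (4x4, takes a point from camera to tool coordinates, whose origin is the TCP and whose axes are the flange's). Camera axes: x right, y down, z forward; pixel columns grow to the right and rows downward; lengths in m; the calibration is good to about 2 mm. A picture is of the moment at which its call begins: read the wrist's pose just before it. There is no depth.
- close_job(): hands the job in; it is judged then, once.
Trained networks look in a picture, given as the dict that the camera call returned (one of the last four; its "shot" number tells which), for a name from the list of things; names that differ only in an ending like _2 or _b are one class to them, and where a whole thing is asked for, a point or a joint stands for the part that bears it (a point fixed in the world has none). Each returns a list of dicts, best first, with "confidence" (0 to 1); they miss things now and then, are a little off and sometimes report something else, mostly with a low value. They report only what shows in the picture. A call takes as long as a camera call. They do not tell look-alikes from the thing itself.
- regions_of(picture, thing): "pixels" (400x640 bool, what is visible of it) and "pixel" ([column, row] in pixels, amid what is visible of it).
The state is a dict: "time_s": time; "joints": joint angles; "qd": joint speeds; "joint_torque": joint torques, N m; "tcp_pos": TCP position; "eef_rot": TCP orientation; "contact_force": force on the tool from outside, world axes, zero at the start; "moment": the same for the moment, N m; "gripper_width": finger opening in m; "gripper_force": force on a finger pad.
Only numpy, scipy, OpenCV 4.12 (cv2) and the standard library are available. Lean on these libraries where they do the work, as an engineer would, in place of code of your own. Each camera call takes 0.05 s, during which the arm holds its last target. There are 200 camera calls.

## Working session

There is one attempt and no reset: what is moved stays moved. The work goes in short steps, Python scripts to look and compute and a tool call to move; the robot and the scene stay as the last step left them, time stands still between calls to the robot, and variables do not carry over. Pictures are saved under pics/ and viewed, at most 10 in all, crops included, and the job is handed in when it is done.

Besides the shell and the picture viewer there is one more tool, called as name([rows], argument=value, ...), one row to a line, values as JSON. jog_arm: Moves the arm, as the interface text tells. Its arguments: {"type":"object","properties":{"moves":{"type":"array"},"newtons":{"type":"number"}},"required":["moves"]}

```bash
mkdir -p pics; cat > h.py <<'E'
import numpy as np, cv2
from plant import *
from scipy.spatial.transform import Rotation as R
def ray(p,px,T=None):
    T=np.array(p["world_from_camera"]) if T is None else T
    q=cv2.undistortPoints(np.array([[px]],float),np.array(p["mtx"]),None)[0,0]
    return T[:3,3],T[:3,:3]@np.r_[q,1]
def at_z(p,px,z,T=None):
    o,d=ray(p,px,T); return o+d*(z-o[2])/d[2]
E
python3 - <<'E'
from h import *
s=get_state(); print(s['tcp_pos'],s['eef_rot'],s['time_s'],s['gripper_width'])
for n in("top","side"):
    p=capture(n); cv2.imwrite(f"pics/{n}0.png",p["pixels"])
    for t,z in(("red_cap",.03),("blue_cap",.03),("yellow_cap",.03),("green_dot_mark",.017)):
        for r in regions_of(p,t)[:4]: print(n,t,round(r["confidence"],2),np.round(r["pixel"]),r["pixels"].sum(),at_z(p,r["pixel"],z).round(3))
E
```

```text
[ 0.30291593 -0.60263837  0.22561478] [ 1.79901636e+02 -1.13366716e-02 -1.53317215e+02] 0.0 0.08779634028850433
top red_cap 0.89 [387. 237.] 687 [ 0.548 -0.077  0.03 ]
top red_cap 0.78 [217. 162.] 1323 [0.756 0.363 0.03 ]
top red_cap 0.53 [373. 216.] 658 [ 0.602 -0.044  0.03 ]
top blue_cap 0.8 [365. 250.] 658 [ 0.516 -0.02   0.03 ]
top yellow_cap 0.57 [371. 214.] 658 [ 0.607 -0.04   0.03 ]
side red_cap 0.85 [313. 172.] 516 [0.736 0.314 0.03 ]
side red_cap 0.8 [340. 277.] 1032 [ 0.542 -0.104  0.03 ]
side blue_cap 0.63 [306. 269.] 957 [ 0.5   -0.047  0.03 ]
side yellow_cap 0.8 [359. 253.] 768 [ 0.616 -0.065  0.03 ]
side green_dot_mark 0.57 [275. 275.] 52 [ 0.448 -0.015  0.017]
```

View pics/top0.png

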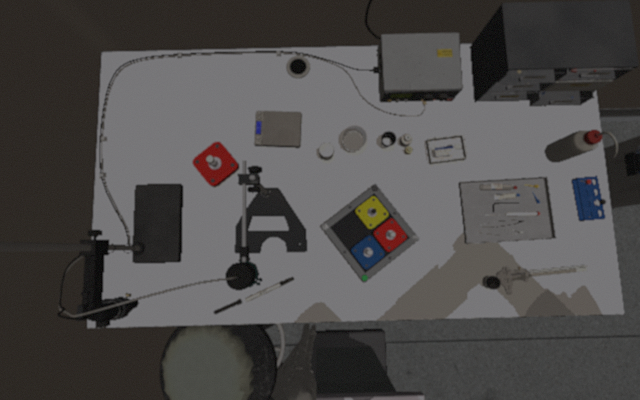

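View pics/side0.png

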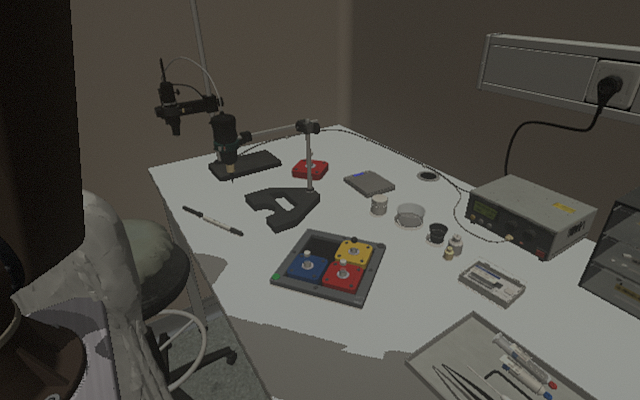

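The dot is at about (364,277) in the top view. Blue (367,252) stands in the marked corner, red is at (390,236), yellow at (372,212), and the empty place is at about (348,231). The big red block at (216,163) is the look-alike.

```bash
cat > m.py <<'E'
from h import *
p=capture("top"); 
c=[at_z(p,q,.014)[:2] for q in((375,186),(418,238),(364,281),(321,226))]
print("corners",np.round(c,3),"ctr",np.mean(c,0).round(3))
for i in range(4):
    d=c[(i+1)%4]-c[i]; print(np.linalg.norm(d).round(3),np.degrees(np.arctan2(d[1],d[0])).round(1))
for n,q in(("dot",(364,277)),("boom1",(245,165)),("boom2",(240,275))): print(n,at_z(p,q,.017).round(3),at_z(p,q,.3).round(3))
for n,q in(("b",(367.5,253)),("r",(391,236)),("y",(372,211))): print(n,at_z(p,q,.05).round(3))
print(np.array(p["world_from_camera"])[:3,3])
E
python3 m.py
```

```text
corners [[ 0.685 -0.056]
 [ 0.544 -0.163]
 [ 0.436 -0.016]
 [ 0.581  0.092]] ctr [ 0.562 -0.036]
0.177 -142.8
0.182 126.3
0.181 36.6
0.18 -54.9
dot [ 0.447 -0.016  0.017] [0.468 0.018 0.3  ]
boom1 [0.75  0.292 0.017] [0.683 0.236 0.3  ]
boom2 [0.459 0.305 0.017] [0.477 0.245 0.3  ]
b [ 0.508 -0.023  0.05 ]
r [ 0.549 -0.085  0.05 ]
y [ 0.614 -0.039  0.05 ]
[0.51987288 0.10079607 0.98276231]
```

jog_arm([
  [[0,0,0],-9.8,4.5],
  [[-4.6,3.1,0],0,4.5],
  [[-4.6,3.1,0],0,4.5],
  [[-4.6,3.1,0],0,4.5],
  [[-4.6,3.1,0],0,4.5],
  [[-4.6,3.1,0],0,4.5],
  [[-4.6,3.1,0],0,4.5],
  [[-4.6,3.1,0],0,4.5],
  [[-4.6,3.1,0],0,4.5],
  [[-4.6,3.1,0],0,4.5],
  [[-4.6,3.1,0],0,4.5],
  [[0,0,0],0,4.5],
], newtons=20)

```text
time_s: 2.05
tcp_pos: [0.4898, -0.0773, 0.2268]
eef_rot: [-180.0, 0.0, -143.3]
contact_force: [0.1, 0.1, 0.2]
gripper_width: 0.0448
gripper_force: 0.0
```

```bash
cat > w.py <<'E'
from h import *
import sys
s=get_state(); p=capture("wrist"); cv2.imwrite(f"pics/{sys.argv[1]}.png",p["pixels"])
Tt=np.eye(4); Tt[:3,:3]=R.from_euler("xyz",s["eef_rot"],degrees=True).as_matrix(); Tt[:3,3]=s["tcp_pos"]
T=Tt@np.array(p["hand_eye"]); print(s["time_s"],np.round(s["tcp_pos"],4),np.round(s["eef_rot"],1),"cam",T[:3,3].round(3))
np.savez("last",T=T,K=p["mtx"],tcp=s["tcp_pos"],Rt=Tt[:3,:3])
for t,z in(("red_cap",.03),("blue_cap",.03),("yellow_cap",.03),("green_dot_mark",.017)):
    for r in regions_of(p,t)[:2]: print(t,round(r["confidence"],2),np.round(r["pixel"]),r["pixels"].sum(),at_z(p,r["pixel"],z,T).round(3))
E
python3 w.py w1
```

```text
2.05 [ 0.4898 -0.0773  0.2268] [-180.     0.  -143.3] cam [ 0.433 -0.12   0.386]
red_cap 0.95 [281. 211.] 3315 [ 0.547 -0.094  0.03 ]
blue_cap 0.96 [344. 212.] 3502 [ 0.506 -0.038  0.03 ]
yellow_cap 0.72 [296. 258.] 783 [ 0.583 -0.048  0.03 ]
green_dot_mark 0.49 [392. 177.] 165 [ 0.445 -0.017  0.017]
```

View pics/w1.png

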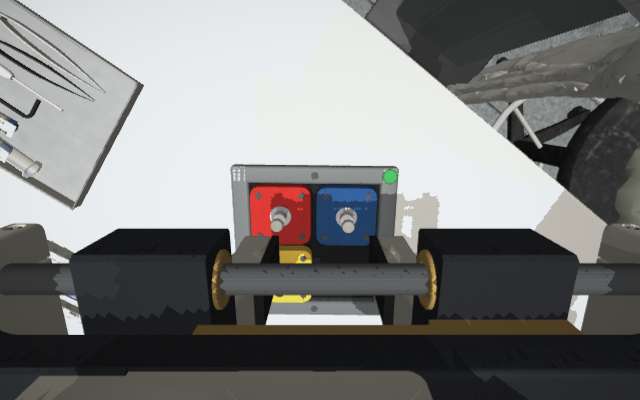

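The tray lies square to the wrist view. The blue vial's cap shows at about (348,226), the red one's at (277,226), and the dot at (390,177).

```bash
python3 - <<'E'
from h import *
L=np.load("last.npz"); p={"mtx":L["K"]}
I=cv2.imread("pics/w1.png"); cv2.imwrite("pics/w1c.png",cv2.resize(I[155:275,225:405],None,fx=4,fy=4,interpolation=cv2.INTER_CUBIC))
for n,q,z in(("b",(348,226),.054),("r",(277,226),.054),("dot",(390,177),.017),("rimL",(232,165),.014),("rimR",(398,167),.014)):
    w=at_z(p,q,z,L["T"]); print(n,w.round(4),"tool cm",(100*L["Rt"].T@(w-L["tcp"])).round(2))
E
```

```text
b [ 0.5107 -0.0307  0.054 ] tool cm [-4.45  2.49 17.28]
r [ 0.5548 -0.0898  0.054 ] tool cm [-4.45 -4.89 17.28]
dot [ 0.4461 -0.0186  0.017 ] tool cm [ 0.    7.32 20.98]
rimL [ 0.5406 -0.1668  0.014 ] tool cm [  1.3  -10.2   21.28]
rimR [ 0.4322 -0.0179  0.014 ] tool cm [ 1.07  8.21 21.28]
```

View pics/w1c.png

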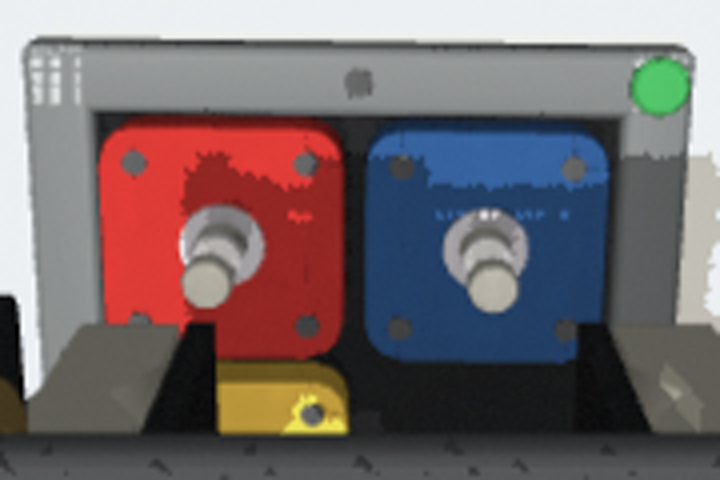

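jog_arm([
  [[-4.45,2.5,0],0,4.5],
  [[0,0,5],0,4.5],
  [[0,0,5],0,4.5],
  [[0,0,4.5],0,4.5],
  [[0,0,3],0,4.5],
  [[0,0,2.2],0,4.5],
  [[0,0,0],0,4.5],
  [[0,0,0],0,1.0],
  [[0,0,0],0,1.0],
  [[0,0,0],0,1.0],
  [[0,0,0],0,1.0],
], newtons=12)

```text
time_s: 3.68
tcp_pos: [0.5098, -0.0336, 0.0302]
eef_rot: [-180.0, 0.1, -143.5]
contact_force: [-1.0, 1.0, 4.1]
gripper_width: 0.0142
gripper_force: 12.0
```

jog_arm([
  [[-0.6,0,0],0,1.0],
  [[-1.2,0,0],0,1.0],
  [[-1.2,0,0],0,1.0],
  [[-1.2,0,0],0,1.0],
  [[-1.2,0,0],0,1.0],
  [[-1.2,0,0],0,1.0],
  [[-0.8,0,0],0,1.0],
  [[0,0,0],0,1.0],
  [[0,0,0],0,1.0],
])

```text
time_s: 4.8
tcp_pos: [0.5692, 0.0102, 0.0302]
eef_rot: [-180.0, 0.0, -143.5]
contact_force: [-2.1, -2.2, 5.2]
gripper_width: 0.0138
gripper_force: 12.0
```

```bash
python3 w.py w2; python3 - <<'E'
from h import *
I=capture("top")["pixels"]; J=capture("side")["pixels"]
cv2.imwrite("pics/t2.png",np.hstack([cv2.resize(A,(390,390),interpolation=cv2.INTER_CUBIC) for A in(I[170:300,300:430],J[215:315,260:390])]))
E
```

```text
4.8 [0.5692 0.0102 0.0302] [-180.     0.  -143.5] cam [ 0.512 -0.032  0.189]
red_cap 0.77 [174. 104.] 20868 [ 0.55  -0.089  0.03 ]
blue_cap 0.7 [324. 215.] 6879 [ 0.552 -0.003  0.03 ]
yellow_cap 0.84 [182. 211.] 6208 [ 0.592 -0.06   0.03 ]
green_dot_mark 0.8 [432.  13.] 938 [ 0.448 -0.019  0.017]
```

View pics/t2.png

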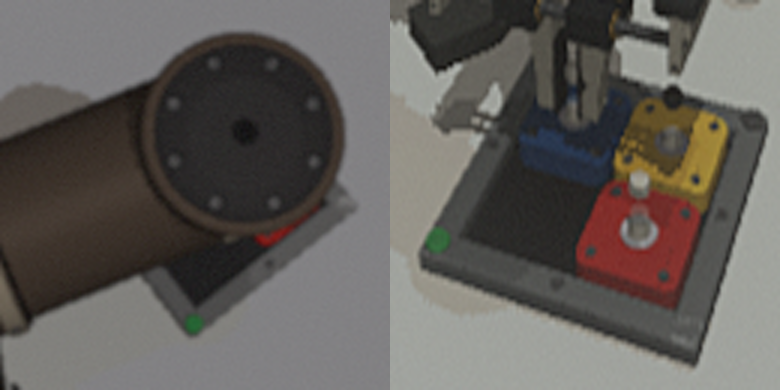

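Blue is now at the far end of the row and the marked corner is empty. Red and yellow have not moved.

jog_arm([
  [[0,0,0],0,4.0],
  [[0,0,0],0,4.0],
  [[0,0,0],0,4.0],
  [[0,0,-2.5],0,4.0],
  [[0,0,-4],0,4.0],
  [[3.6,-3.7,0],0,4.0],
  [[3.6,-3.7,0],0,4.0],
  [[0,0,0],0,4.0],
  [[0,0,0],0,4.0],
])

```text
time_s: 6.28
tcp_pos: [0.5552, -0.0922, 0.0945]
eef_rot: [-180.0, 0.0, -143.6]
contact_force: [-0.0, 0.8, 0.4]
gripper_width: 0.0399
gripper_force: 0.0
```

```bash
python3 w.py w3
```

```text
6.275 [ 0.5552 -0.0922  0.0945] [-180.     0.  -143.6] cam [ 0.498 -0.135  0.253]
red_cap 0.58 [323. 210.] 8241 [ 0.552 -0.096  0.03 ]
yellow_cap 0.62 [329. 309.] 2859 [ 0.611 -0.046  0.03 ]
green_dot_mark 0.58 [500. 150.] 469 [ 0.446 -0.02   0.017]
```

View pics/w3.png

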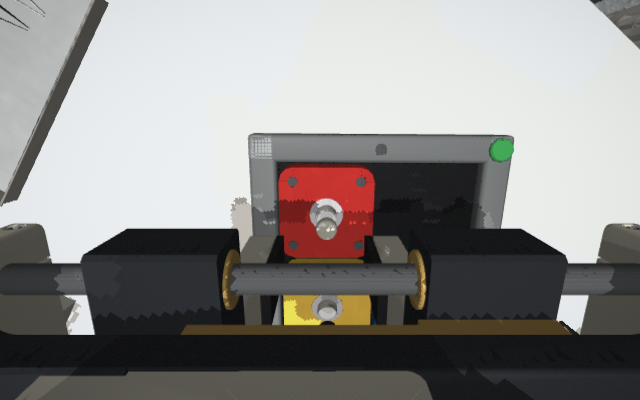

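The red vial's cap at (327,230) sits midway between the fingers, which are at about 263 and 388, and the marked corner is empty. I'll descend and grip.

jog_arm([
  [[0,0,3],0,4.0],
  [[0,0,2.2],0,4.0],
  [[0,0,1.2],0,4.0],
  [[0,0,0],0,4.0],
  [[0,0,0],0,1.0],
  [[0,0,0],0,1.0],
  [[0,0,0],0,1.0],
  [[0,0,0],0,1.0],
])

```text
time_s: 7.52
tcp_pos: [0.5553, -0.092, 0.0311]
eef_rot: [-180.0, 0.0, -143.5]
contact_force: [-1.0, 1.4, 3.7]
gripper_width: 0.0138
gripper_force: 12.0
```

jog_arm([
  [[0,0.6,0],0,1.0],
  [[0,1.2,0],0,1.0],
  [[0,1.2,0],0,1.0],
  [[0,1.2,0],0,1.0],
  [[0,1.2,0],0,1.0],
  [[0,1.2,0],0,1.0],
  [[0,0.8,0],0,1.0],
  [[0,0,0],0,1.0],
  [[0,0,0],0,1.0],
])

```text
time_s: 8.65
tcp_pos: [0.5106, -0.0313, 0.031]
eef_rot: [180.0, 0.0, -143.5]
contact_force: [-2.4, 4.3, 10.2]
gripper_width: 0.0137
gripper_force: 12.0
```

jog_arm([
  [[0,0,0],0,4.0],
  [[0,0,0],0,4.0],
  [[0,0,0],0,4.0],
  [[0,0,-3],0,4.0],
  [[0,0,-5],0,4.0],
  [[0,0,-5],0,4.0],
  [[4,-4,-4],0,4.0],
  [[4,-4,0],0,4.0],
  [[4,-4,0],0,4.0],
  [[4,-4,0],0,4.0],
  [[0,0,0],0,4.0],
  [[0,0,0],0,4.0],
])

```text
time_s: 10.15
tcp_pos: [0.478, -0.251, 0.1962]
eef_rot: [180.0, -0.0, -143.6]
contact_force: [-0.3, -0.0, 0.1]
gripper_width: 0.0405
gripper_force: 0.0
```

```bash
python3 - <<'E'
from h import *
print(get_state()["tcp_pos"])
I=capture("top")["pixels"]; J=capture("side")["pixels"]
cv2.imwrite("pics/t4.png",np.hstack([cv2.resize(A,(390,390),interpolation=cv2.INTER_CUBIC) for A in(I[170:300,300:430],J[215:315,260:390])]))
E
```

```text
[ 0.47800794 -0.25098234  0.19622014]
```

View pics/t4.png

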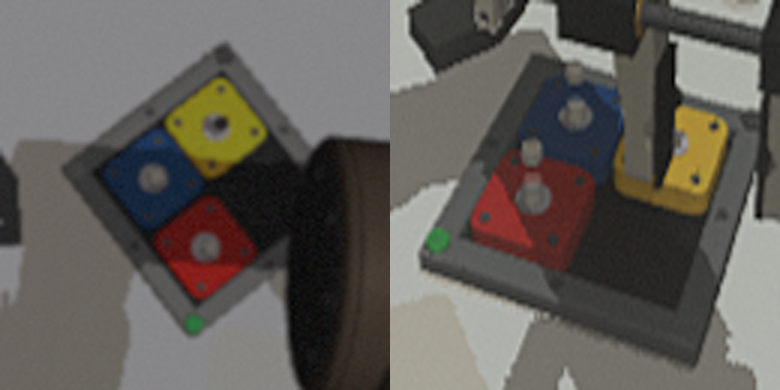

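Red lies flat in the marked corner, blue is in the corner that was empty, yellow has not moved, and the gripper is clear.

```bash
python3 -c "
from plant import *
print(close_job())"
```

```text
the job is handed in; nothing more can be done
None
```

The job is handed in after about 10 s of the 42 s: blue was slid into the empty corner, then red into the marked corner, yellow stayed where it was, and the gripper let go and moved clear; the result of the judging was not shown.

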